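# Tip the chopping board down onto its mat

## Robot

A 7-joint arm with a two-finger parallel gripper is mounted at the origin on a cart in front of the work surface, level with it; the furniture and walls round the work are solid. World frame = base frame: x ahead of the robot, y to its left, z up, the work surface at z = 0. Lengths are in m, angles in rad, forces in N, time in s.
With the tool pointing down it reaches from about 0.425 to 0.825 m from the base axis. Payload 3.6 kg.
Tool frame: the origin (TCP) lies where the fingers leave the gripper's body, on its centre line; the fingertips stand 73 mm ahead of it and the grasp point (between the pads) lies 54 mm ahead of it; z points along the fingers, y is the line along which they close (so a half turn about z gives the same grasp; the last joint's range is limited). The gripper opens to 85 mm and grips with 20 to 120 N. Pads are 22 mm wide; open, the fingers measure 114 mm over their backs; the gripper's body (76 mm by 85 mm) begins 54 mm behind the grasp point. The pads swing forward as they close: fully open they stand 13 mm farther back than shut.
Start: joints at [-1.256, 0.615, -0.013, 1.423, 0.008, 1.103, -0.04], TCP at [0.217, 0.613, 0.304] pointing down, gripper open.
Joint ranges: [-3.12, 3.12], [-0.3, 2.06], [-1.34, 1.32], [0.26, 2.42], [-1.36, 4.5], [0.01, 1.98], [-2.84, 2.84]. Speed limits (rad/s): [2.79, 2.79, 3.14, 3.14, 3.14, 3.14, 3.14].

## Interface

Orientations are given as a unit quaternion [x, y, z, w].
In Python, from station import arm, snapshot, camera_info, ticket gives the robot as it stands. Calls block until the motion is done:
- arm.movep(position, orientation): joint-space move of the TCP to a pose.
- arm.line_to(position, velocity=0.15, ori=None): straight line of the TCP; ori=None keeps the orientation; velocity is the mean speed in m/s.
- arm.move_j(angles): joint-space move.
- arm.move_gripper(opening, effort=None): opening from 0.0 (shut) to 1.0 (fully open); effort is the grip in N (None keeps the last); returns when the fingers have stopped.
- arm.pause(seconds).
- arm.ik(position, orientation): joint angles nearest the present ones, or None.
- snapshot(name): name is "scene" or "top" or "wrist"; returns the picture (420x560x3 uint8, blue, green, red); there is no depth.
- camera_info(name): a dict with "fx", "fy", "cx", "cy" (pixels), "R" (3x3) and "t" (3): a world point X has camera coordinates R X + t; the wrist camera has in their place "T_tool_cam" (4x4, takes a point from camera to tool coordinates, whose origin is the TCP and whose axes are the flange's). Camera axes: x right, y down, z forward; pixel columns grow to the right and rows downward; lengths in m; the calibration is good to about 2 mm. A picture is of the moment at which its call begins: read the wrist's pose just before it. camera_info takes no time and is no camera call.
A pose or a line that the arm cannot do raises arm.MotionError and nothing moves.
- ticket.finish_job(): hands the job in; it is judged then, once.
Readings, each from a call of its own:
- arm.read_time(): time.
- arm.read_joint_positions(): joint angles.
- arm.read_dq(): joint speeds.
- arm.read_effort(): joint torques, N m.
- arm.read_tool_pos(): TCP position.
- arm.read_eef_rot(): TCP orientation.
- arm.read_ft_force(): force on the tool from outside, world axes, zero at the start.
- arm.read_wrist_torque(): the same for the moment, N m.
- arm.read_opening(): opening from 0.0 (shut) to 1.0 (fully open).
- arm.read_finger_force(): force on a finger pad.
Only numpy, scipy, OpenCV 4.12 (cv2) and the standard library are available. Lean on these libraries where they do the work, as an engineer would, in place of code of your own. Each camera call takes 0.05 s, during which the arm holds its last target. There are 200 camera calls.

## Task

The wooden chopping board stands on its long edge on the green non-slip mat, shifted to the left so that it would not come down wholly on it. Without grasping or lifting the board, push it along by its end, still standing, until it is centred along the mat, then push it over high on its face so that it falls away from the robot and lies flat with all of it on the mat. Leave the salt shaker, the pepper mill and the honey jar where they stand.

Things in the scene. Friction and masses are not known exactly. Their poses are not given: they have to be found in the camera images.
- mat: Green rubber mat with a pale border line, fixed to the worktop, 260 mm along its x axis, 300 mm along its y axis, 3 mm thick. Origin at the centre of its underside, on the worktop. Its x axis points away from the robot (turned up to about 15 degrees left or right), its y axis to the left, z up.
- board: Loose wooden board, 190 (own x) x 270 (own y) x 21 mm (own z), 0.5-0.95 kg. It starts upright on a 270 mm edge, top edge 193 mm above the worktop, by the mat's near long side, 45 to 105 mm off centre to the left (mat +y), turned up to 4 degrees. Origin: centre of its underside, the face away from the robot. Standing: own x up, y left, z to the robot; lying: x away from the robot, y left, z up.
- board_centre (a point): Centre of the board's solid, 10.5 mm along own z from its origin. Pushed at an end, low and straight along its length, the free-standing board slides on the mat (grippy rubber, friction about 1) and stays up. It topples once its top has moved about 20 mm; its centre comes down about 100 mm (more if the foot slips) beyond where its far face stood: near the mat's middle.
- board_corner1 (a point): Corner of the board's underside at own x = -95 mm, own y = +135 mm (foot edge, left end).
- board_corner2 (a point): Corner of the underside at own x = -95 mm, own y = -135 mm (foot edge, right end).
- board_corner3 (a point): Corner of the underside at own x = +95 mm, own y = +135 mm (top edge while standing, left end).
- board_corner4 (a point): Corner of the underside at own x = +95 mm, own y = -135 mm (top edge while standing, right end).
- salt_shaker: Bystander: glass salt shaker with a grey cap, 44 mm across, 90 mm high, left of the mat. Origin at the centre of its foot.
- pepper_mill: Bystander: wooden pepper mill, 58 mm across, 150 mm high, left of the mat and farther back. Origin at the centre of its foot.
- honey_jar: Bystander: honey jar with a red lid, 60 mm across, 86 mm high, right of the mat. Origin at the centre of its foot.

How it is judged:
By the outcome, as a careful person would: the job done as asked, in the order asked, and still so for the second after the job is handed in, with the robot touching nothing.
It also fails if it takes over 46 s, if anything falls off the work surface, if the arm or the gripper's body presses on something with over 40 N, if the wrist force passes 120 N, or if a joint passes its speed limit or range.

## Working session

There is one attempt and no reset: what is moved stays moved. The work goes in short steps, each a Python script; the robot and the scene stay as the last script left them, time stands still between calls to the robot, and variables do not carry over. Pictures are saved under pics/ and viewed, at most 10 in all, crops included, and the job is handed in when it is done.

```bash
ls; mkdir -p pics; python3 - <<'E'
from station import arm,snapshot,camera_info
import cv2
for n in ("scene","top"):
    cv2.imwrite(f"pics/{n}0.png",snapshot(n)); c=camera_info(n); print(n,c)
print(arm.read_time(),arm.read_tool_pos(),arm.read_eef_rot())
E
```

```text
pics
scene {'fx': 428.9543551835363, 'fy': 428.9543551835363, 'cx': 277.6316075782713, 'cy': 204.41914237874772, 'R': array([[ 0.83304537, -0.55317888,  0.00534155],
       [-0.2234756 , -0.34533865, -0.91148224],
       [ 0.50605737,  0.75811236, -0.41130475]]), 't': array([-0.49138969,  0.24945023,  0.71137077])}
top {'fx': 430.6942284711127, 'fy': 430.6942284711127, 'cx': 275.9363452875381, 'cy': 211.17884759412712, 'R': array([[ 0.00435258, -0.99996848, -0.00664093],
       [-0.98568828, -0.00317107, -0.16854837],
       [ 0.168522  ,  0.0072795 , -0.98567101]]), 't': array([0.01167877, 0.60269273, 1.17391412])}
0.1 [0.21705268 0.61214303 0.30284197] [ 1.69554639e-01  9.85520094e-01 -1.15227579e-03 -2.02256532e-04]
```

View pics/scene0.png

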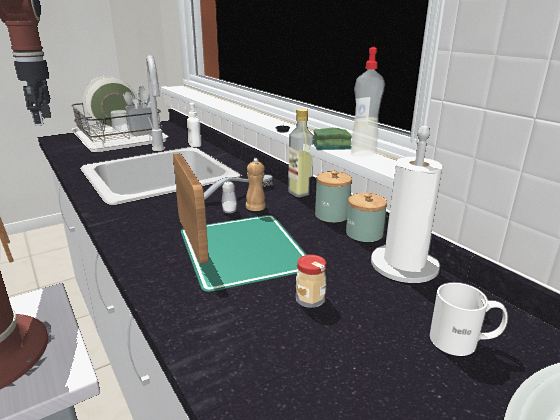

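View pics/top0.png

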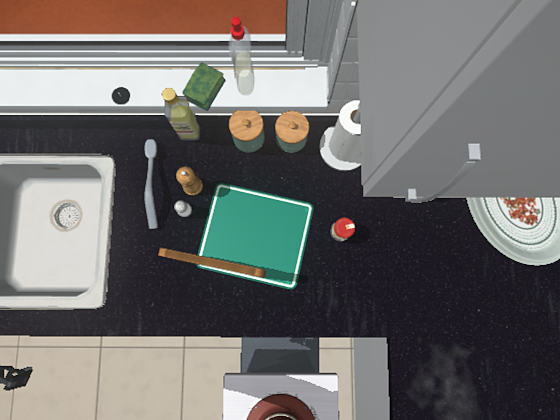

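The top view shows the mat with corners near (222,185), (312,206), (295,287) and (199,266). The board's top edge runs from (160,252) to (264,272). I'll enlarge that area.

```bash
python3 - <<'E'
import cv2
a=cv2.imread("pics/top0.png")[155:305,150:350]; cv2.imwrite("pics/topc.png",cv2.resize(a,None,fx=4,fy=4,interpolation=cv2.INTER_CUBIC))
a=cv2.imread("pics/scene0.png")[145:295,160:340]; cv2.imwrite("pics/scc.png",cv2.resize(a,None,fx=4,fy=4,interpolation=cv2.INTER_CUBIC))
E
```

```text
(no output)
```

View pics/topc.png

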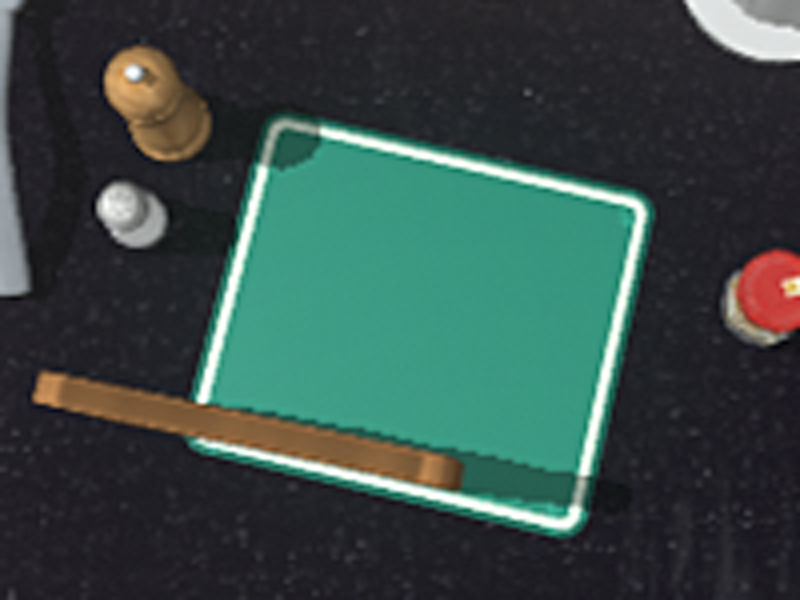

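View pics/scc.png

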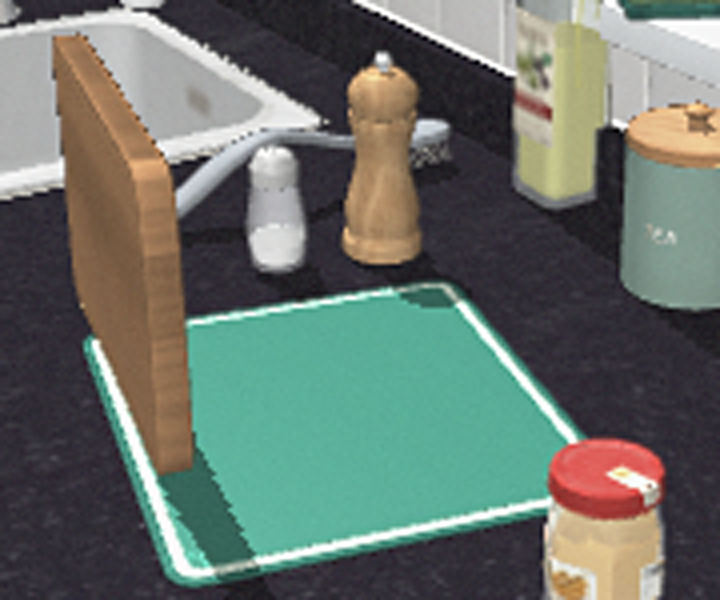

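The crops give these pixel positions:
- **Mat outer corners (top crop):** back-left (265,112), back-right (655,193), front-right (580,538), front-left (185,450).
- **Board top edge (top crop):** left end (37,387), right end (460,472).
- **Board foot, right end (scene crop):** (160,470) near and (192,467) far.

```bash
cat > h.py <<'E'
import numpy as np
from station import camera_info
def ray(n,u,v,z):
    c=camera_info(n); R,t=c["R"],c["t"]
    d=R.T@np.array([(u-c["cx"])/c["fx"],(v-c["cy"])/c["fy"],1]); o=-R.T@t
    return o+d*(z-o[2])/d[2]
def proj(n,X):
    c=camera_info(n); p=c["R"]@np.asarray(X)+c["t"]; return np.array([p[0]/p[2]*c["fx"]+c["cx"],p[1]/p[2]*c["fy"]+c["cy"]])
top=lambda u,v,z: ray("top",(u+.5)/4-.5+150,(v+.5)/4-.5+155,z)
sc=lambda u,v,z: ray("scene",(u+.5)/4-.5+160,(v+.5)/4-.5+145,z)
E
python3 - <<'E'
from h import *
np.set_printoptions(precision=4,suppress=True)
M=np.array([top(*p,.003) for p in [(265,112),(655,193),(580,538),(185,450)]])
print(M, M.mean(0)); n=np.linalg.norm
print("sides",[n(M[i]-M[(i+1)%4]) for i in range(4)])
for a,b in ((1,0),(2,1),(3,0),(2,3)):
    d=M[b]-M[a]; print(np.degrees(np.arctan2(d[1],d[0])))
for p in [(42,370),(32,403),(462,457),(455,490)]: print("top",top(*p,.193),top(*p,.183))
for p in [(160,470),(192,467)]: print("foot",sc(*p,.003))
print("scene mat", sc(180,588,.003), sc(83,335,.003))
for p in [(145,232)]: print("salt",top(*p,0.0))
print("pepper",top(172,140,0)," honey",top(757,325,0), top(775,290,.086))
from station import arm
print(arm.ik([.45,-.1,.2],[1,0,0,0]))
E
```

```text
[[ 0.6971  0.1946  0.003 ]
 [ 0.6362 -0.0966  0.003 ]
 [ 0.3842 -0.0403  0.003 ]
 [ 0.4457  0.2456  0.003 ]] [0.5408 0.0758 0.003 ]
sides [np.float64(0.29747757998559354), np.float64(0.2582200495108225), np.float64(0.2923792222404938), np.float64(0.2564867174989881)]
78.20050499581816
-12.603378444242786
-11.468756291122263
77.8649755979691
top [0.4871 0.2997 0.193 ] [0.4879 0.3025 0.183 ]
top [0.4666 0.3049 0.193 ] [0.4673 0.3077 0.183 ]
top [0.4346 0.0388 0.193 ] [0.435  0.0391 0.183 ]
top [0.4146 0.0429 0.193 ] [0.4148 0.0433 0.183 ]
foot [0.4203 0.064  0.003 ]
foot [0.4368 0.0571 0.003 ]
scene mat [ 0.3824 -0.0449  0.003 ] [0.4467 0.244  0.003 ]
salt [0.6062 0.2816 0.    ]
pepper [0.6761 0.2641 0.    ]  honey [ 0.5385 -0.1706  0.    ] [ 0.5529 -0.1714  0.086 ]
[-0.2818  0.563   0.6722  2.0875 -0.5609  0.6748 -0.8041]
```

```bash
cat >> h.py <<'E'
from scipy.spatial.transform import Rotation as Ro
BC=np.array([.451,.1715]); by=np.array([.0524,.261]); by/=np.linalg.norm(by); bx=np.array([by[1],-by[0]])
MC=np.array([.5408,.0758]); th=np.radians(-12.0); mx=np.array([np.cos(th),np.sin(th)]); my=np.array([-mx[1],mx[0]])
def quat(z,y):
    z=z/np.linalg.norm(z); x=np.cross(y,z); return Ro.from_matrix(np.c_[x,y,z]).as_quat(), z
def endq(a,s):   # fingers towards -by, a below horizontal
    return quat(np.r_[-by*np.cos(a),-np.sin(a)], s*np.r_[bx,0])
def faceq(a,s):  # fingers forward along mx, a below horizontal
    return quat(np.r_[mx*np.cos(a),-np.sin(a)], s*np.r_[my,0])
E
python3 - <<'E'
from h import *
from station import arm
np.set_printoptions(precision=2,suppress=True)
for s in (1,-1):
  for a in (30,40,45,55,65):
    q,z=endq(np.radians(a),s); r=[]
    for g,h in ((.06,.15),(.03,.03),(-.075,.03)):
        tip=np.r_[BC+by*(.135+g),h]; j=arm.ik(tip-.073*z,q); r.append(None if j is None else np.array(j))
    print("end",s,a,*r)
  for a in (40,50,60,70,90):
    q,z=faceq(np.radians(a),s); r=[]
    for g,h in ((-.14,.25),(-.14,.16),(-.06,.16)):
        tip=np.r_[MC+mx*g,h]-np.r_[mx,0]*.03; j=arm.ik(tip-.073*z,q); r.append(None if j is None else np.array(j))
    print("face",s,a,*r)
E
```

```text
end 1 30 [-1.08  1.2   0.57  0.95  0.13  1.91 -0.81] [-1.08  1.31  0.55  1.07  0.08  1.71 -0.88] [-1.07  1.21  0.56  1.41  0.12  1.44 -0.88]
end 1 40 [-1.07  1.1   0.54  1.06  0.07  1.76 -0.84] [-1.07  1.2   0.52  1.19  0.03  1.53 -0.89] [-1.05  1.11  0.54  1.51  0.08  1.28 -0.86]
end 1 45 [-1.07  1.05  0.53  1.12  0.04  1.67 -0.84] [-1.06  1.16  0.51  1.25  0.01  1.44 -0.88] [-1.04  1.07  0.53  1.56  0.05  1.2  -0.84]
end 1 55 [-1.05  0.95  0.5   1.23 -0.01  1.5  -0.84] [-1.04  1.06  0.47  1.38 -0.04  1.26 -0.86] [-1.    0.97  0.5   1.66  0.    1.04 -0.8 ]
end 1 65 [-1.02  0.86  0.47  1.35 -0.06  1.33 -0.82] [-0.99  0.97  0.43  1.5  -0.09  1.07 -0.82] [-0.94  0.89  0.46  1.76 -0.06  0.87 -0.73]
face 1 40 None None None
face 1 50 None None None
face 1 60 [-1.02  0.05  0.4   2.41  0.89  0.47 -0.03] None [ 0.32  0.58 -1.15  2.39  1.57  0.91 -0.63]
face 1 70 [-0.81  0.07  0.3   2.3   0.41  0.54  0.53] None [-0.57  0.36  0.25  2.29  0.43  0.23  0.61]
face 1 90 [-0.44  0.19  0.11  2.08 -0.03  0.87  1.05] [-0.37  0.34  0.03  2.21 -0.02  0.59  1.04] [-0.28  0.43  0.04  2.04 -0.02  0.68  1.1
[... 376 characters left out ...]
2  1.77] [-0.58  1.02 -0.31  1.54  0.63  1.42  1.73]
end -1 55 [-0.65  0.93 -0.38  1.21  0.52  1.65  1.84] [-0.64  1.03 -0.33  1.36  0.56  1.41  1.78] [-0.54  0.93 -0.3   1.64  0.6   1.22  1.76]
end -1 65 [-0.6   0.84 -0.38  1.33  0.47  1.44  1.86] [-0.59  0.95 -0.33  1.49  0.53  1.2   1.79] [-0.49  0.86 -0.3   1.74  0.57  1.02  1.8 ]
face -1 40 None None None
face -1 50 None None None
face -1 60 None None [-0.72  0.37  0.35  2.42  1.9   0.18  2.21]
face -1 70 [-1.42  0.11  1.    2.31  0.24  0.5  -2.41] None [-0.82  0.4   0.6   2.3  -0.28  0.21 -1.81]
face -1 90 [-1.03  0.26  0.86  2.09 -0.25  0.89 -1.8 ] [-0.9   0.42  0.77  2.23 -0.49  0.66 -1.56] [-0.75  0.52  0.73  2.05 -0.5   0.76 -1.49]
```

```bash
python3 - <<'E'
from h import *
from station import arm,snapshot
import cv2
np.set_printoptions(precision=3,suppress=True)
arm.move_gripper(0.0,20)
q,z=endq(np.radians(45),1)
P=lambda g,h: np.r_[BC+by*(.135+g),h]-.073*z
arm.movep(P(.07,.15),q); print(arm.read_time())
arm.line_to(P(.04,.03),.15); print(arm.read_time(),arm.read_ft_force())
im=np.hstack([snapshot("scene")[100:280,100:340],snapshot("top")[170:350,140:380]])
cv2.imwrite("pics/a1.png",cv2.resize(im,(800,300),interpolation=cv2.INTER_CUBIC))
E
```

```text
2.2417
3.2167 [ 0.12   0.029 -0.018]
```

View pics/a1.png

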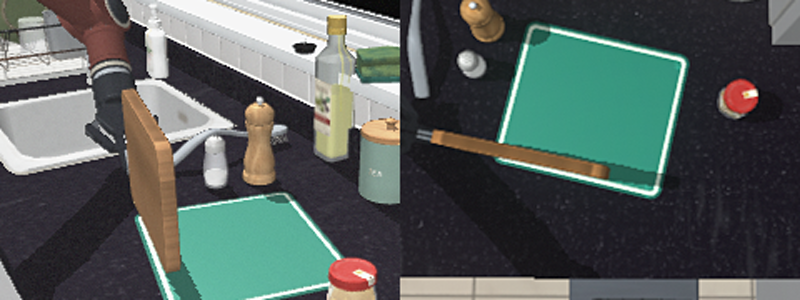

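The closed fingertips at (425,134) sit just off the board's left end at (435,137), in line with it and clear of the shaker and mill. I'll push most of the way, then measure.

```bash
python3 - <<'E'
from h import *
from station import arm,snapshot
import cv2
np.set_printoptions(precision=3,suppress=True)
q,z=endq(np.radians(45),1)
P=lambda g,h: np.r_[BC+by*(.135+g),h]-.073*z
for g in (.015,.0,-.02,-.04,-.055):
    arm.line_to(P(g,.03),.05); print(g,arm.read_time(),arm.read_ft_force(),arm.read_tool_pos()-P(g,.03))
t=snapshot("top")[155:305,170:340]; cv2.imwrite("pics/s2.png",snapshot("scene"))
cv2.imwrite("pics/a2.png",cv2.resize(t,None,fx=4,fy=4,interpolation=cv2.INTER_CUBIC))
E
```

```text
0.015 3.9667 [0.041 1.352 0.032] [0. 0. 0.]
0.0 4.4167 [ 1.033  1.6   -1.473] [-0.     0.001 -0.   ]
-0.02 4.9667 [-0.11   0.665 -0.045] [-0.    -0.001  0.   ]
-0.04 5.5167 [1.01 3.77 1.88] [0. 0. 0.]
-0.055 5.9667 [1.443 4.332 3.063] [0. 0. 0.]
```

View pics/a2.png

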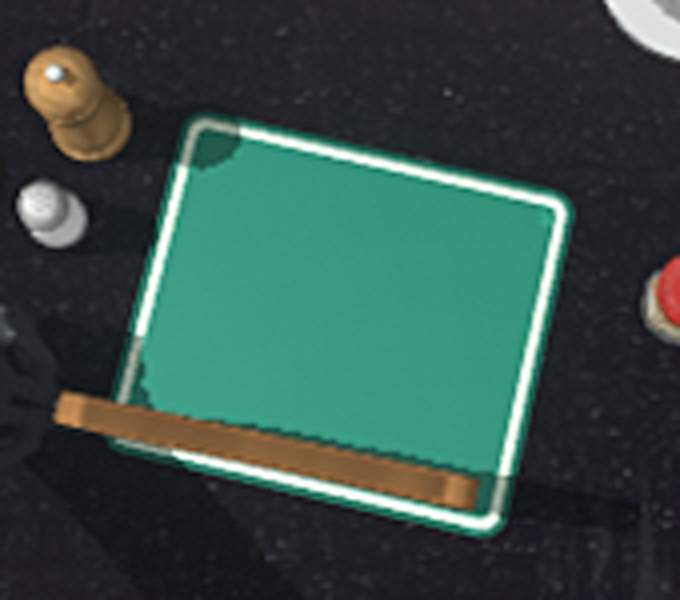

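The board still stands. In this crop its left end is at (64,392) far and (54,420) near, and its right end at (480,478) far and (472,508) near.

```bash
python3 - <<'E'
from h import *
np.set_printoptions(precision=4,suppress=True)
p=[top(u+80,v,.193)[:2] for u,v in [(64,392),(54,420),(480,478),(472,508)]]
l=(p[0]+p[1])/2; r=(p[2]+p[3])/2; c=(l+r)/2; d=l-r
print(p,c,"yaw",np.degrees(np.arctan2(d[1],d[0]))-90,np.linalg.norm(d)); e=c-MC
print("mat x,y",e@mx,e@my)
E
```

```text
[array([0.4737, 0.2358]), array([0.4564, 0.2413]), array([ 0.4221, -0.0213]), array([ 0.404 , -0.0164])] [0.4391 0.1099] yaw -11.420769994632295 0.26261156131858004
mat x,y -0.10660096526033287 0.012172257880322616
```

```bash
python3 - <<'E'
from h import *
from station import arm,snapshot
import cv2
np.set_printoptions(precision=3,suppress=True)
q,z=endq(np.radians(45),1)
P=lambda g,h: np.r_[BC+by*(.135+g),h]-.073*z
arm.line_to(P(-.067,.03),.05)
arm.line_to(P(.02,.04),.15)
arm.line_to(P(.04,.28),.2)
t=snapshot("top"); cv2.imwrite("pics/t3.png",t)
arm.move_gripper(.7)
q,z=faceq(np.pi/2,1)
F=lambda g,h: np.r_[MC+mx*g,h]
arm.movep(F(-.165,.345),q)
print(arm.read_time(),arm.read_ft_force())
t=snapshot("scene")[100:300,120:340]; t2=cv2.imread("pics/t3.png")[155:355,170:340]
cv2.imwrite("pics/a3.png",cv2.resize(np.hstack([t,t2]),None,fx=2,fy=2,interpolation=cv2.INTER_CUBIC))
E
```

```text
10.85 [0.694 0.458 0.133]
```

View pics/a3.png

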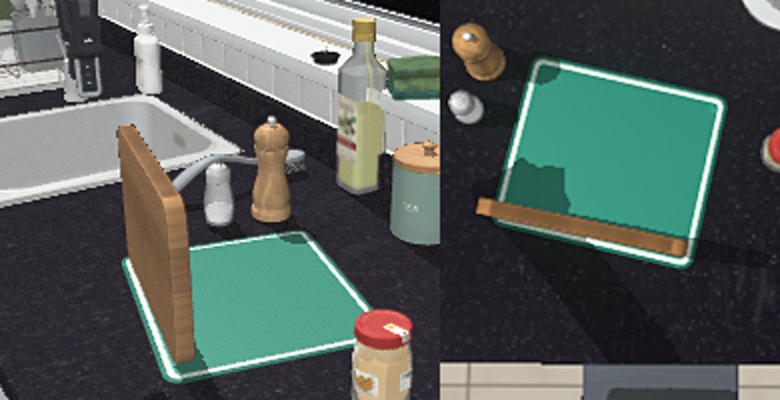

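The board stands with its left end at (480,207) and its right end at (687,247) in the right half of the picture. I'll check the centring numerically, then topple it.

```bash
python3 - <<'E'
from h import *
from station import arm,snapshot
import cv2,sys
np.set_printoptions(precision=4,suppress=True)
l,r=[ray("top",170+(u-440)/2,155+v/2,.193)[:2] for u,v in ((480,207),(687,247))]
e=(l+r)/2-MC; d=l-r; print("mat",e@mx,e@my,np.linalg.norm(d),np.degrees(np.arctan2(d[1],d[0]))-90)
if abs(e@my)>.007: sys.exit()
F=lambda g,h: np.r_[MC+mx*g,h]
arm.line_to(F(-.165,.235),.15)
for g in (-.145,-.125,-.11,-.095,-.08):
    arm.line_to(F(g,.235),.06); print(g,arm.read_time(),arm.read_ft_force())
arm.pause(.8)
arm.line_to(F(-.12,.34),.2)
arm.movep(F(-.165,.4)+[0,.25,0],arm.read_eef_rot())
print(arm.read_time(),arm.read_ft_force())
a=snapshot("top")[155:305,150:350]; cv2.imwrite("pics/a4.png",cv2.resize(a,None,fx=4,fy=4,interpolation=cv2.INTER_CUBIC))
E
```

```text
mat -0.10744930610291603 -0.0013192289454964472 0.2596067396034577 -10.58215735055795
-0.145 12.2667 [-0.5847 -0.2642 -0.4902]
-0.125 12.75 [-5.1228  0.6079  0.5768]
-0.11 13.15 [0.1582 0.6765 0.9809]
-0.095 13.55 [-0.0613  0.1752 -0.0588]
-0.08 13.95 [-0.0473  0.907   0.9549]
16.5083 [-0.7549 -0.3669  0.3913]
```

```bash
ls pics
```

```text
a1.png
a2.png
a3.png
a4.png
s2.png
scc.png
scene0.png
t3.png
top0.png
topc.png
```

View pics/a4.png

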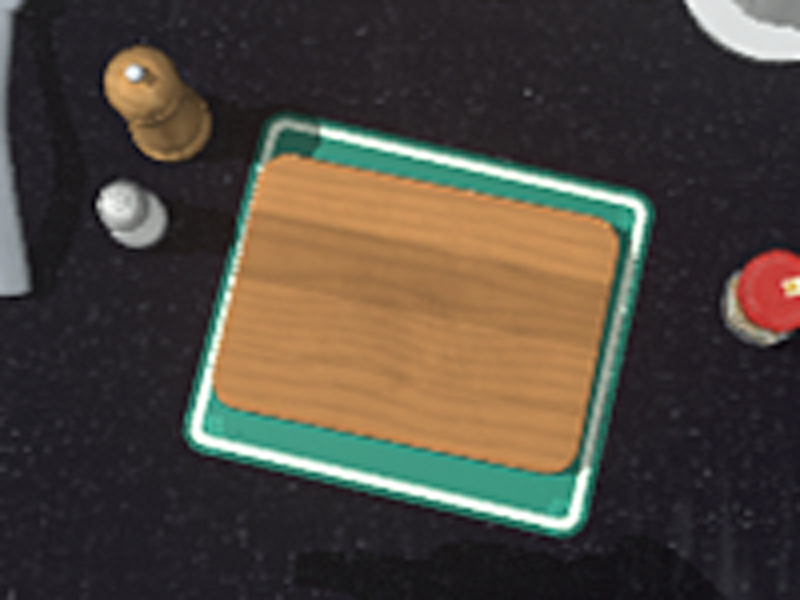

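```bash
python3 - <<'E'
from h import *
for u,v in [(213,385),(257,172),(620,235),(580,455)]:
    e=top(u,v,.024)[:2]-MC; print((e@mx).round(4),(e@my).round(4))
from station import ticket
print(ticket.finish_job())
E
```

```text
-0.0792 0.1338
0.0788 0.1397
0.0891 -0.1293
-0.0722 -0.1334
the job is handed in; nothing more can be done
None
```

The board was pushed along until centred and then toppled away from the robot. It now lies flat and wholly on the mat, with about 10 mm to spare at its tightest corner, and the shaker, mill and jar stand where they were. I handed the job in at about 16.5 s, with the arm clear of everything.

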